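# Load the cold plate and take the contact temperature of the cool carrier

### The arm

A 6-joint arm with a two-finger parallel gripper is mounted at the origin on the work surface. World frame = base frame: x ahead of the robot, y to its left, z up, the work surface at z = 0. Lengths are in m, angles in rad, forces in N, time in s.
With the tool pointing down it reaches from about 0.275 to 0.85 m from the base axis. Payload 19 kg.
Tool frame: the origin (TCP) lies midway between the tips of the shut fingers; the grasp point (between the pads) lies 19 mm behind it; z points along the fingers, y is the direction in which the jaws open and shut (so a half turn about z gives the same grasp; the last joint's range is limited). The gripper opens to 85 mm and grips with 20 to 120 N. Pads are 22 mm wide; open, the fingers measure 114 mm over their backs; the gripper's body (76 mm by 85 mm) begins 54 mm behind the grasp point. The pads swing forward as they close: fully open they stand 13 mm farther back than shut.
Start: joints at [-1.345, 0.15, 1.437, -0, 1.554, -0.134], TCP at [0.202, -0.538, 0.231] pointing down, gripper open.
Joint ranges: [-2.8, 2.8], [-0.68, 2.1], [0.12, 2.68], [-1.39, 4.53], [0.16, 2.79], [-2.81, 2.81]. Speed limits (rad/s): [1.89, 1.89, 2.22, 3.01, 3.01, 3.01].

### API

Orientations are given as a unit quaternion [x, y, z, w].
In Python, from plant import manip gives the robot as it stands.
- The arm moves only by the shell command python3 -m crank 'ROWS' [OPENING]. ROWS is a JSON object of lists of equal length, an entry for each row: "offset": the shift along the tool's x, y, z in mm, a list of three; "twist": the turn, a rotation vector about the tool's x, y, z in degrees, a list of three. A call has exactly 8 rows; each row is the pose to reach, as a shift and turn from the pose commanded when the call began, along the tool's axes at that moment; what a row does not reach only later rows make up. A row lasts 1/10 s, in which the tool goes at most 50 mm and 8.59 degrees, less where a joint would pass 70% of its speed; a pose out of reach is approached as far as the arm can. A call with a gripper value outside its range is refused whole. OPENING is the finger opening in mm, from 0 to 85.4, set as the call begins (- or left out, the last holds). The fingers move at their own pace and stop on an object; the grip force is fixed at half the most. Time passes only in rows, so rows that repeat a pose let the fingers close, or fill a call up. It gives the time, the measured TCP pose, the force and the opening at its end, in the units of the state.
- manip.state(): the state, without advancing time (a new reading comes with each control period).
- manip.read_camera(name): name is "scene" or "side" or "wrist"; returns a dict with "img" (384x512x3 uint8, blue, green, red), "camera_matrix" (3x3 intrinsics, pixels), "rvec" (rotation vector, rad) and "tvec" (3), from world to camera coordinates, as OpenCV has them. Camera axes: x right, y down, z forward; pixel columns grow to the right and rows downward; lengths in m; the calibration is good to about 2 mm. A picture is of the moment at which its call begins. There is no depth.
- manip.job_done(): hands the job in, once; it reports no verdict.
Trained networks look in a picture, given as the dict that the camera call returned (one of the last four; its "shot" number tells which), for a name from the list of things; names that differ only in an ending like _2 or _b are one class to them, and where a whole thing is asked for, a point or a joint stands for the part that bears it (a point fixed in the world has none). Each returns a list of dicts, best first, with "score" (0 to 1); they miss things now and then, are a little off and sometimes report something else, mostly with a low value. They report only what shows in the picture. A call takes as long as a camera call. They do not tell look-alikes from the thing itself.
- manip.masks_of(picture, thing): "pixels" (384x512 bool, what is visible of it) and "uv" ([column, row] in pixels, amid what is visible of it).
The state is a dict: "clock": time; "q": joint angles; "joint_vel": joint speeds; "joint_torque": joint torques, N m; "eef_pos": TCP position; "tcp_rot": TCP orientation; "contact_force": force on the tool from outside, world axes, zero at the start; "ft_torque": the same for the moment, N m; "grip_width": finger opening in m.
Only numpy, scipy, OpenCV 4.12 (cv2) and the standard library are available. Lean on these libraries where they do the work, as an engineer would, in place of code of your own. Each camera call takes 0.05 s, during which the arm holds its last target.

### The job

Get the cool carrier ready for chilled food: take the blue cold plate from its rack, lower it gently (do not drop it) into the slot at the back of the carrier until it is fully home, and let go of it. Then take the yellow contact thermometer from its holder and hold its tip on the black spot of the sloping metal test face, square to that face, pressed lightly so that the sprung tip goes about half way in, and keep the thermometer clear of the carrier itself. Finish while still holding it there steady; do not disturb the tins and the jar.

Things in the scene. Friction and masses are not known exactly. Their poses are not given: they have to be found in the camera images.
- carrier: Fixed white and grey cool carrier, 154 x 170 mm, up to 90 mm high, with six white pots in its well (80 mm high walls). Origin on the table at its middle; z up, x from its front (test block side) to its back (slot side), y along the slot.
- slot_floor (a point): Centre of the floor of the slot in the carrier's grey back block, 15 mm above the table. The slot runs along the carrier's y: 102.5 mm long (y), 18.5 mm wide (x), 75 mm deep, mouth 90 mm above the table with a 4 mm chamfer all round. Axes as the carrier's.
- cold_plate: Loose blue slab with a white stripe near its top: 16 mm thick (its x), 100 mm wide (its y), 130 mm tall (its z, up), about 0.35 kg. Origin at the centre of its underside. Either flat side may face forward. When home in the slot its top 55 mm stand out of the block. It starts upright in the rack.
- plate_rack: Fixed grey block 70 (x) x 150 (y) x 55 mm high with a slot, 45 mm deep (slot floor 10 mm above the table), 21 x 105 mm, in which the cold plate stands at the start, its top 140 mm above the table, with up to 2.5 mm play all round. Origin at the centre of its underside. It stands to the left or the right of the carrier.
- probe: Loose contact thermometer, about 0.15 kg, standing upright, tip down, in its holder. Yellow square handle 26 x 26 x 70 mm, from z = 0 to 70 mm; below it a steel shaft 12 mm thick and 45 mm long, then a sprung copper tip, 8 mm thick with a round end, that sticks out 22 mm (end at z = -67 mm). Origin at the centre of the handle's underside; z along the tool from tip to handle, x and y square to the handle's sides.
- probe_end (a point): The very end of the thermometer's sprung copper tip; 67 mm below the probe's origin along its z when the tip is out. Axes as the probe's.
- probe_tip (a joint): How far the sprung tip is pushed into the shaft: 0 = fully out, 0.016 = fully in (m). About 0.6 N starts it, 3 N at half way (0.008), 5.4 N when fully in. A green band round the tip marks half way: it is at the mouth of the shaft when the tip is half in.
- probe_holder: Fixed black block 64 x 64 x 75 mm high with a 17 mm square hole right through from above; the thermometer's handle rests on its top, 75 mm above the table, with shaft and tip in the hole: lift it at least 70 mm to clear. Origin at the centre of its underside. It stands on the other side of the carrier from the rack.
- test_face: Fixed sloping aluminium face, 70 mm (its x, up the slope) x 60 mm (its y), on a grey block at the carrier's front; it slopes 25 degrees from level, facing up and away from the carrier. Origin at the centre of the black spot (20 mm across, white rim) on its surface, 75 mm above the table (lower edge 60, upper edge 90 mm); z is the outward normal of the face.
- food_can: Bystander: red tin, 74 mm diameter, 110 mm high. Origin at the centre of its underside.
- jar: Bystander: jar with green cap, 70 mm diameter, 120 mm high. Origin at the centre of its underside.
- flat_tin: Bystander: flat blue tin, 80 mm diameter, 36 mm high, standing beside the test block. Origin at the centre of its underside.
Things that resemble listed ones, but are neither listed nor needed, are in the scene too. What is meant by the probe is not pink or red, and is the smaller of those in its own colour.

How it is judged:
On the way, in this order (a step that is already met when the one before it is completed fails the run):
1. the cold plate is fully home in the carrier's slot and let go (horizontal distance between cold_plate and slot_floor below 0.006 m and z of cold_plate in the frame of slot_floor below 0.006 m and angle between cold_plate's own z axis and vertical below 0.06 rad and contact force between the fingers and cold_plate below 0.1 N), for 0.2 s.
2. the thermometer is lifted out of its holder in the gripper (z of probe_end in the frame of probe_holder above 0.08 m and contact force between the fingers and probe above 1 N), for 0.1 s.
At the end, for the whole second after the job is handed in: Thermometer held in the gripper, still, touching the test face but not carrier or holder: tip within 10 mm of the spot centre, within 12 degrees of square, sprung tip in 3 to 13 mm, 0.5 to 8 N; cold plate let go, upright (3 degrees), within 6 mm of the slot floor and centre (all of step 1 and contact force between the fingers and probe above 1 N and distance between probe_end and test_face below 0.01 m and angle between the z axis of probe and the z axis of test_face, either way round below 0.21 rad and value of joint probe_tip between 0.003 and 0.013 m and contact force between probe and test_face between 0.5 and 8 N and contact force between probe and carrier below 0.1 N and contact force between probe and probe_holder below 0.1 N and linear speed of probe below 0.02 m/s); the arm keeps its last pose, push and grip.
It fails at once if the cold plate is dropped into the slot (faster than 0.4 m/s inside it) (linear speed of cold_plate above 0.4 m/s and horizontal distance between cold_plate and slot_floor below 0.012 m and z of cold_plate in the frame of slot_floor below 0.07 m).
It fails at once if the thermometer is pressed hard on the test face (over 15 N) (contact force between probe and test_face above 15 N).
It fails at once if a tin or the jar is moved by more than 30 mm (distance of any of food_can, jar, flat_tin from where it was at the start of the episode above 0.03 m).
It also fails if it takes over 72 s, if anything falls off the work surface, if the arm or the gripper's body presses on something with over 40 N, if the wrist force passes 120 N, or if a joint passes its speed limit or range.

## Working session

There is one attempt and no reset: what is moved stays moved. The work goes in short steps, Python scripts to look and compute and a shell command to move; the robot and the scene stay as the last step left them, time stands still between calls to the robot, and variables do not carry over. Pictures are saved under pics/ and viewed, and the job is handed in when it is done.

```bash
mkdir -p pics; ls; cat > h.py <<'E'
import numpy as np, cv2
from plant import manip
from scipy.spatial.transform import Rotation as R
def shot(n,f=None):
    p=manip.read_camera(n)
    if f: cv2.imwrite(f'pics/{f}.png',p['img'])
    return p
def ray(p,uv):
    Rm=cv2.Rodrigues(np.array(p['rvec'],float))[0]; t=np.array(p['tvec'],float).ravel()
    uvn=cv2.undistortPoints(np.array([[uv]],float),np.array(p['camera_matrix']),None)[0,0]
    d=Rm.T@np.array([*uvn,1]); return -Rm.T@t, d/np.linalg.norm(d)
def onz(p,uv,z):
    c,d=ray(p,uv); return c+d*(z-c[2])/d[2]
def tri(obs):
    A=np.zeros((3,3));b=np.zeros(3);cs=[]
    for p,uv in obs:
        c,d=ray(p,uv);M=np.eye(3)-np.outer(d,d);A+=M;b+=M@c;cs.append((c,d))
    x=np.linalg.solve(A,b); res=[np.linalg.norm(np.cross(x-c,d)) for c,d in cs]
    return x,res
def proj(p,X):
    return cv2.projectPoints(np.array(X,float).reshape(-1,1,3),np.array(p['rvec'],float),np.array(p['tvec'],float),np.array(p['camera_matrix']),None)[0][:,0]
E
python3 - <<'E'
from h import *
print(manip.state())
for n in ['scene','side','wrist']:
    p=shot(n,n+'0'); print(n,ray(p,(256,192)), p['shot'])
    for t in ['cold_plate','plate_rack','probe','probe_holder','carrier','test_face','food_can','jar','flat_tin']:
        print(t,[(round(float(m['score']),2),np.round(m['uv']).tolist(),int(m['pixels'].sum())) for m in manip.masks_of(p,t)])
E
```

```text
pics
{'clock': 0.0, 'q': array([-1.34498841e+00,  1.50978637e-01,  1.43802528e+00,  6.12674091e-06,
        1.55379365e+00, -1.33999354e-01]), 'joint_vel': array([ 0.00091895, -0.00012853, -0.00094418, -0.00038049,  0.00056029,
        0.00077086]), 'joint_torque': array([-3.73675153e-03, -7.13055325e+01, -5.70871031e+01, -1.69073573e-04,
        8.69829470e-03, -9.06235709e-05]), 'eef_pos': array([ 0.20238254, -0.53794596,  0.23068251]), 'tcp_rot': array([ 9.83860771e-01,  1.78934680e-01, -2.45861027e-05, -6.01965687e-04]), 'contact_force': array([ 0.70522862, -0.51682186, -0.88769849]), 'ft_torque': array([ 0.0510801 ,  0.02722712, -0.03558369]), 'grip_width': 0.0854767935116189}
scene (array([0.92248984, 0.64064335, 0.97968664]), array([-0.35569625, -0.5159547 , -0.7792759 ])) 1
cold_plate [(0.64, [205.0, 113.0], 350), (0.51, [273.0, 326.0], 1293), (0.27, [268.0, 201.0], 580)]
plate_rack [(0.92, [209.0, 135.0], 731), (0.47, [271.0, 200.0], 538)]
probe [(0.91, [396.0, 236.0], 704), (0.78, [372.0, 281.0], 657), (0.77, [356.0, 246.0], 285), (0.57, [326.0, 225.0], 294)]
probe_holder [
[... 302 characters left out ...]
rray([ 0.02223402, -0.66103414, -0.75002635])) 2
cold_plate [(0.74, [272.0, 115.0], 205)]
plate_rack [(0.63, [255.0, 166.0], 328)]
probe [(0.78, [259.0, 295.0], 497), (0.56, [275.0, 243.0], 230), (0.55, [316.0, 278.0], 569), (0.49, [278.0, 267.0], 220)]
probe_holder [(0.66, [277.0, 287.0], 673)]
carrier [(0.92, [223.0, 185.0], 2646)]
test_face [(0.75, [259.0, 169.0], 346)]
food_can [(0.95, [181.0, 280.0], 979)]
jar [(0.74, [202.0, 118.0], 538)]
flat_tin [(0.62, [262.0, 206.0], 433)]
wrist (array([ 0.27977451, -0.51013839,  0.37366579]), array([-0.29145856, -0.12277098, -0.94867233])) 3
cold_plate []
plate_rack []
probe []
probe_holder []
carrier []
test_face []
food_can []
jar []
flat_tin []
```

```bash
python3 - <<'E'
import cv2
for n,(a,b,c,d) in {'scene0':(100,80,440,360),'side0':(120,60,380,330)}.items():
    i=cv2.imread(f'pics/{n}.png')[b:d,a:c]; s=min(800/(c-a),600/(d-b)); cv2.imwrite(f'pics/{n}z.png',cv2.resize(i,None,fx=s,fy=s,interpolation=cv2.INTER_CUBIC)); print(s)
E
```

```text
2.142857142857143
2.2222222222222223
```

View pics/scene0z.png

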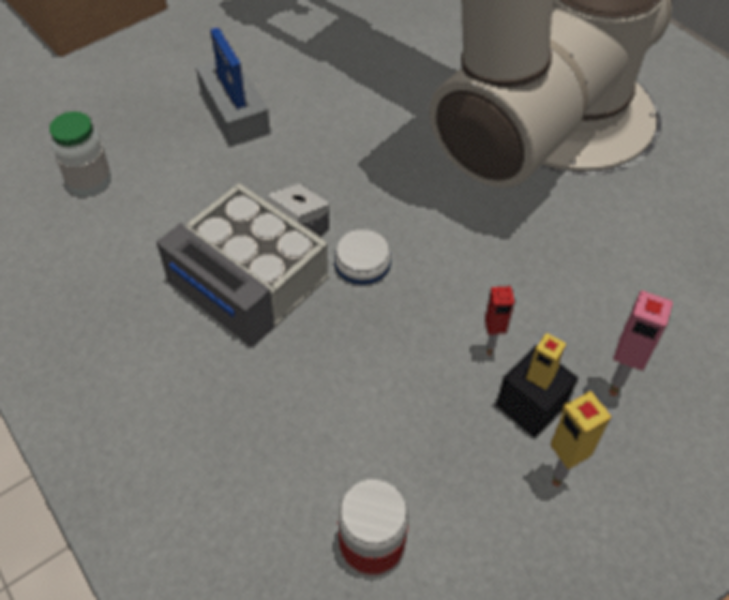

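View pics/side0z.png

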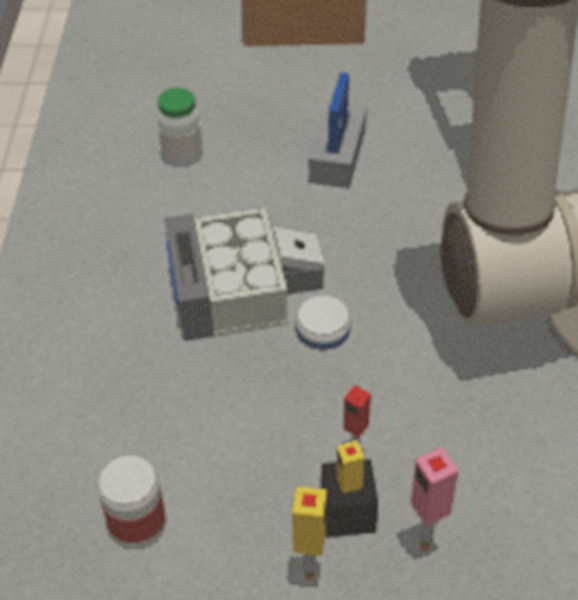

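View pics/scene0.png

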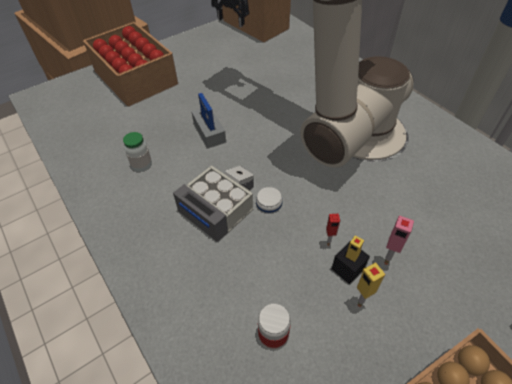

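View pics/wrist0.png

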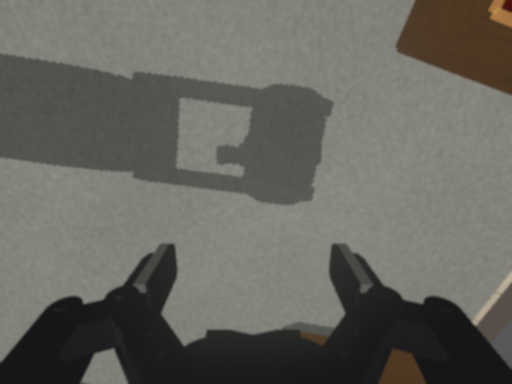

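Probe-like things in the scene view: the pink one at (399,236), the red one at (333,226), the large yellow one at (372,281), and the small yellow one in the black holder at (355,248). The small yellow one fits the description. There is only one cold plate, at (207,112). The blue-rimmed tin at (268,201) and the blue carrier stripe are false hits.

```bash
python3 - <<'E'
from h import *
s=shot('scene');d=shot('side')
S=lambda x,y:(100+x/2.142857,80+y/2.142857)
D=lambda x,y:(120+x/2.2222,60+y/2.2222)
for n,a,b,z in [('plate top A',S(213,32),D(345,75),.14),('plate top B',S(243,100),D(330,148),.14),('probe top',S(551,345),D(350,451),.145),('spot',S(299,198),D(300,244),.075),
 ('carr back-left? corner',S(160,240),D(168,222),.09),('carr back other',S(250,312),D(184,333),.09),('slot end1',S(190,248),D(180,237),.09),('slot end2',S(243,287),D(188,278),.09),('bigy top',S(589,410),D(310,500),.2),('red top',S(502,295),D(357,395),.14),('pink top',S(653,305),D(437,463),.2),('flat',S(363,250),D(323,315),.036),('jar',S(72,127),D(177,101),.12),('can',S(374,510),D(128,483),.11)]:
    x,r=tri([(s,a),(d,b)]); print(n,np.round(x,3),np.round(r,4),np.round(onz(s,a,z)[:2],3),np.round(onz(d,b,z)[:2],3))
E
```

```text
plate top A [ 0.438 -0.391  0.123] [0.0017 0.0017] [ 0.448 -0.368] [ 0.438 -0.372]
plate top B [ 0.46  -0.271  0.073] [0.0013 0.0013] [ 0.494 -0.205] [ 0.461 -0.192]
probe top [0.433 0.356 0.145] [0.0005 0.0005] [0.433 0.357] [0.433 0.356]
spot [ 0.504 -0.052  0.073] [0.0011 0.0011] [ 0.505 -0.05 ] [ 0.503 -0.052]
carr back-left? corner [ 0.702 -0.091  0.081] [0.0021 0.0021] [ 0.703 -0.087] [ 0.701 -0.08 ]
carr back other [0.661 0.069 0.037] [0.0175 0.0175] [0.668 0.083] [0.657 0.133]
slot end1 [ 0.679 -0.047  0.093] [0.001 0.001] [ 0.678 -0.051] [ 0.68  -0.049]
slot end2 [0.658 0.053 0.108] [0.0035 0.0035] [0.655 0.045] [0.661 0.032]
bigy top [0.479 0.447 0.183] [0.001 0.001] [0.489 0.452] [0.478 0.456]
red top [0.424 0.268 0.135] [0.0013 0.0013] [0.428 0.271] [0.424 0.27 ]
pink top [0.336 0.403 0.195] [0.0001 0.0001] [0.34  0.405] [0.337 0.406]
flat [0.468 0.052 0.034] [0.0011 0.0011] [0.47  0.054] [0.468 0.052]
jar [ 0.711 -0.335  0.112] [0.0008 0.0008] [ 0.713 -0.325] [ 0.709 -0.326]
can [0.7   0.378 0.102] [0.0007 0.0007] [0.702 0.38 ] [0.699 0.384]
```

```bash
python3 - <<'E'
import cv2
i=cv2.imread('pics/scene0.png')[200:320,300:430]; cv2.imwrite('pics/pr.png',cv2.resize(i,None,fx=5,fy=5,interpolation=cv2.INTER_CUBIC))
E
```

```text
(no output)
```

View pics/pr.png

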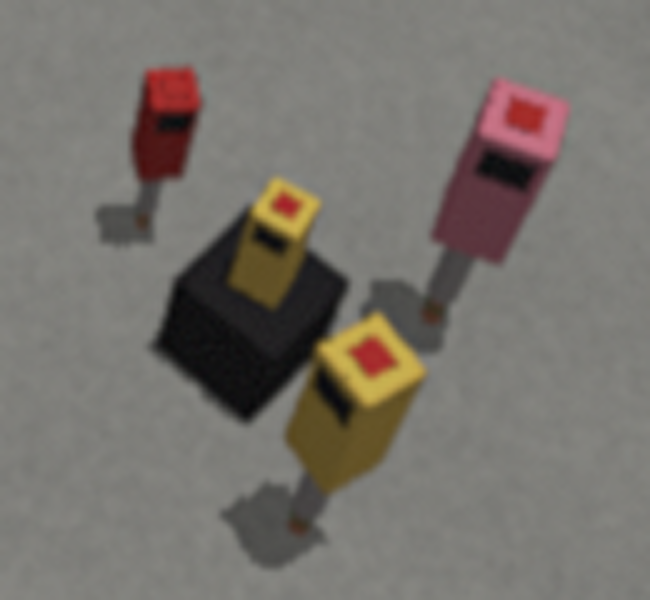

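The close crop confirms the choice: the small yellow probe is in the black holder, with the larger yellow one standing free beside it. Next I move the wrist camera over the plate.

```bash
cat >> h.py <<'E'
def pose():
    s=manip.state(); return np.array(s['eef_pos']),R.from_quat(s['tcp_rot']),s
def mat(yaw,tilt=0):
    # tool x along yaw(deg), z down
    x=np.array([np.cos(np.radians(yaw)),np.sin(np.radians(yaw)),0]);z=np.array([0,0,-1.]);y=np.cross(z,x)
    return R.from_matrix(np.c_[x,y,z])
def delta(pos,rot):
    p,r,s=pose(); print('off mm',np.round(r.inv().apply(np.array(pos)-p)*1e3,1),'twist',np.round((r.inv()*rot).as_rotvec(degrees=True),1))
E
python3 - <<'E'
from h import *
delta([.455,-.30,.36],mat(100))
E
```

```text
off mm [ 320.3 -134.  -128.7] twist [ -0.   -0.  -79.4]
```

```bash
python3 -m crank '{"offset":[[320,-134,-129],[320,-134,-129],[320,-134,-129],[320,-134,-129],[320,-134,-129],[320,-134,-129],[320,-134,-129],[320,-134,-129]],"twist":[[0,0,-79.4],[0,0,-79.4],[0,0,-79.4],[0,0,-79.4],[0,0,-79.4],[0,0,-79.4],[0,0,-79.4],[0,0,-79.4]]}'
python3 - <<'E'
from h import *
delta([.455,-.30,.36],mat(100))
E
```

```text
clock: 2.4
eef_pos: [0.457, -0.2974, 0.3621]
tcp_rot: [0.708, 0.706, 0.0, 0.001]
contact_force: [-0.9, -1.0, 0.3]
grip_width: 0.0855
off mm [-2.6 -2.   2.1] twist [  0.1   0.1 -10.1]
```

```bash
python3 - <<'E'
from h import *
import pickle
p=shot('wrist','w1'); pickle.dump((p,pose()[0],pose()[1].as_quat()),open('w1.pkl','wb'))
E
```

```text
(no output)
```

View pics/w1.png

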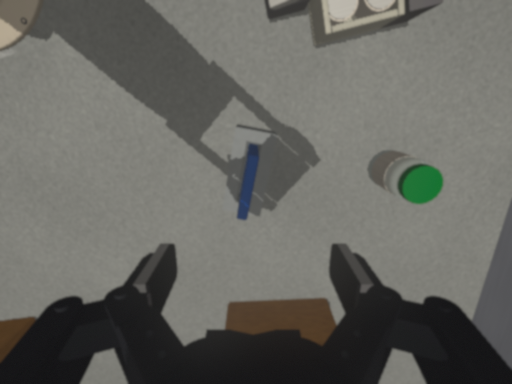

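```bash
python3 - <<'E'
from h import *
import pickle
p,t,q=pickle.load(open('w1.pkl','rb'))
i=p['img'][100:260,150:400]; cv2.imwrite('pics/w1z.png',cv2.resize(i,None,fx=3.2,fy=3.2,interpolation=cv2.INTER_CUBIC))
h=cv2.cvtColor(p['img'],cv2.COLOR_BGR2HSV); m=((h[...,0]>100)&(h[...,0]<130)&(h[...,1]>130)).astype(np.uint8); m[:100]=0;m[250:]=0
n,l,st,c=cv2.connectedComponentsWithStats(m); print(st[1:])
pts=np.argwhere(m)[:,::-1].astype(np.float32); r=cv2.minAreaRect(pts); b=cv2.boxPoints(r); print(r)
for u in b: print(u,onz(p,u,.14).round(4))
print(onz(p,r[0],.14), ray(p,(256,192)))
E
```

```text
[[240 155  17  59 425]
 [242 215   1   1   1]
 [244 215   1   1   1]]
((247.6717987060547, 185.2232208251953), (8.045820236206055, 60.62432098388672), 10.784297943115234)
[238.04817 214.2473 ] [ 0.4372 -0.3734  0.14  ]
[249.39171 154.69368] [ 0.4545 -0.2846  0.14  ]
[257.2954  156.19914] [ 0.4654 -0.2868  0.14  ]
[245.95189 215.75276] [ 0.4488 -0.3758  0.14  ]
[ 0.45179183 -0.32850022  0.14      ] (array([ 0.45790979, -0.21639716,  0.50445024]), array([ 0.01502579, -0.31819932, -0.94790475]))
```

View pics/w1z.png

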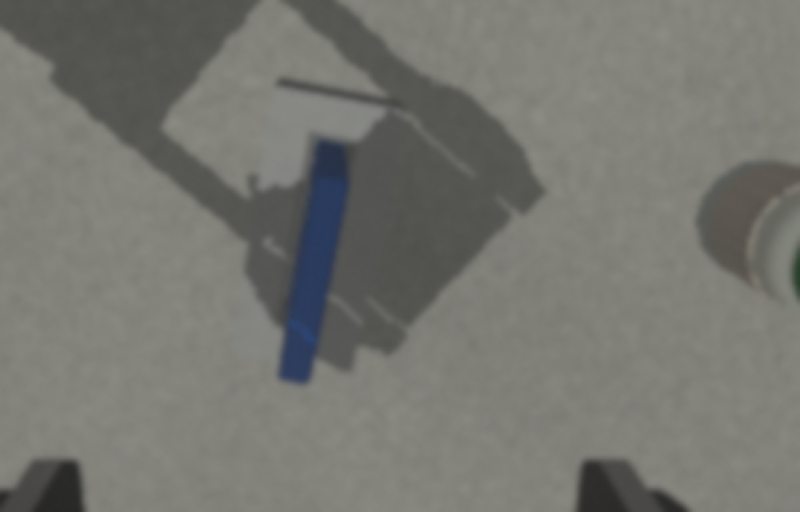

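```bash
python3 - <<'E'
from h import *
import pickle
p,t,q=pickle.load(open('w1.pkl','rb'))
P=[onz(p,(150+a/3.2,100+b/3.2),.14) for a,b in [(279,378),(309,383),(349,181),(315,174)]]
P=np.array(P);print(P.round(4)); print('c',P.mean(0)); d=(P[2]+P[3]-P[0]-P[1])/2;print(np.linalg.norm(d),np.degrees(np.arctan2(d[1],d[0])), np.linalg.norm(P[0]-P[1]))
E
```

```text
[[ 0.4358 -0.3796  0.14  ]
 [ 0.4497 -0.3822  0.14  ]
 [ 0.4678 -0.2873  0.14  ]
 [ 0.4532 -0.2842  0.14  ]]
c [ 0.45162659 -0.33331778  0.14      ]
0.09683406547660801 79.41687591437699 0.014153756574232026
```

```bash
python3 - <<'E'
from h import *
delta([.4516,-.333,.25],mat(79.4))
E
```

```text
off mm [-36.1  -6.9 112.4] twist [ 0.2  0.  11.1]
```

```bash
python3 -m crank '{"offset":[[-36,-7,112],[-36,-7,112],[-36,-7,112],[-36,-7,112],[-36,-7,112],[-36,-7,112],[-36,-7,112],[-36,-7,112]],"twist":[[0,0,11],[0,0,11],[0,0,11],[0,0,11],[0,0,11],[0,0,11],[0,0,11],[0,0,11]]}'
python3 - <<'E'
from h import *
import pickle
p=shot('wrist','w2'); pickle.dump((p,pose()[0],pose()[1].as_quat()),open('w2.pkl','wb'))
i=p['img'][20:300,60:433]; cv2.imwrite('pics/w2z.png',cv2.resize(i,None,fx=2.1,fy=2.1,interpolation=cv2.INTER_CUBIC))
delta([.4516,-.333,.25],mat(79.4))
E
```

```text
clock: 3.25
eef_pos: [0.4476, -0.336, 0.2493]
tcp_rot: [0.775, 0.632, 0.0, 0.001]
contact_force: [-0.3, 0.3, -0.0]
grip_width: 0.0856
off mm [ 3.7  3.4 -1. ] twist [ 0.  0. -1.]
```

View pics/w2z.png

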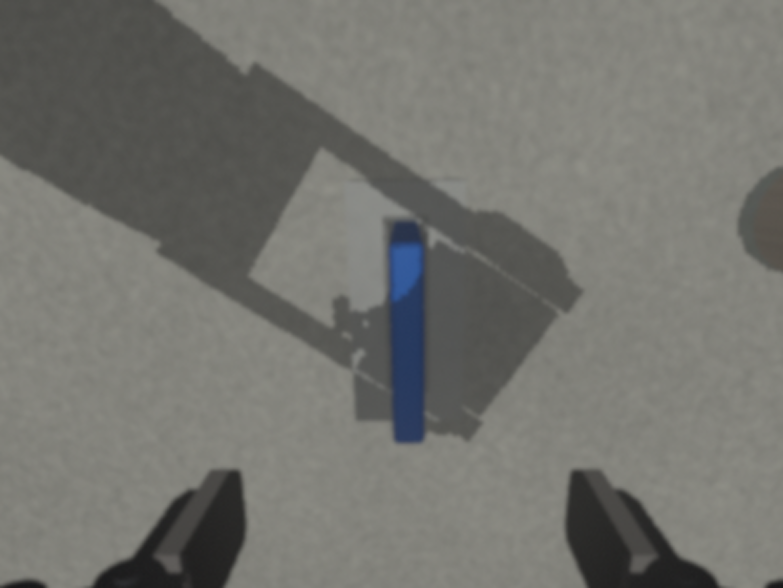

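```bash
python3 - <<'E'
from h import *
import pickle
p,t,q=pickle.load(open('w2.pkl','rb')); p1=pickle.load(open('w1.pkl','rb'))[0]
u2=[(60+a/2.1,20+b/2.1) for a,b in [(394,441.5),(425,441.5),(423,244),(390.5,245)]]
u1=[(150+a/3.2,100+b/3.2) for a,b in [(279,378),(309,383),(349,181),(315,174)]]
P=np.array([onz(p,u,.14) for u in u2]);print(P.round(4)); print('c',P.mean(0)); d=(P[2]+P[3]-P[0]-P[1])/2;print(np.linalg.norm(d),np.degrees(np.arctan2(d[1],d[0])), np.linalg.norm(P[0]-P[1]))
for a,b in zip(u1,u2): print(tri([(p1,a),(p,b)]))
print(t)
E
```

```text
[[ 0.4349 -0.3794  0.14  ]
 [ 0.4499 -0.3825  0.14  ]
 [ 0.4675 -0.2874  0.14  ]
 [ 0.4533 -0.285   0.14  ]]
c [ 0.45140547 -0.33358487  0.14      ]
0.0964707580288141 79.25272456169834 0.01539427377581373
(array([ 0.43620753, -0.37491323,  0.14983308]), [np.float64(0.0003216613956867201), np.float64(0.00032166139568665775)])
(array([ 0.44985745, -0.3819388 ,  0.14090448]), [np.float64(0.00019558523477033603), np.float64(0.00019558523477030334)])
(array([ 0.46767323, -0.28752637,  0.13887372]), [np.float64(0.0001874066954999831), np.float64(0.0001874066955000136)])
(array([ 0.45299335, -0.28596331,  0.13068982]), [np.float64(0.00010965178608593998), np.float64(0.00010965178608597462)])
[ 0.44754544 -0.33595027  0.24896913]
```

```bash
python3 - <<'E'
from h import *
delta([.4514,-.3336,.098],mat(79.3))
E
```

```text
off mm [  3.1   3.2 151. ] twist [ 0.   0.  -0.9]
```

```bash
python3 -m crank '{"offset":[[3,3,40],[3,3,80],[3,3,110],[3,3,130],[3,3,145],[3,3,151],[3,3,151],[3,3,151]],"twist":[[0,0,-1],[0,0,-1],[0,0,-1],[0,0,-1],[0,0,-1],[0,0,-1],[0,0,-1],[0,0,-1]]}'
python3 - <<'E'
from h import *
delta([.4514,-.3336,.098],mat(79.3))
p=shot('wrist','w3')
E
```

```text
clock: 4.1
eef_pos: [0.4513, -0.334, 0.0983]
tcp_rot: [0.77, 0.639, 0.0, 0.001]
contact_force: [-0.3, 0.2, 0.7]
grip_width: 0.0854
off mm [0.4 0.  0.3] twist [0.1 0.  0.1]
```

View pics/w3.png

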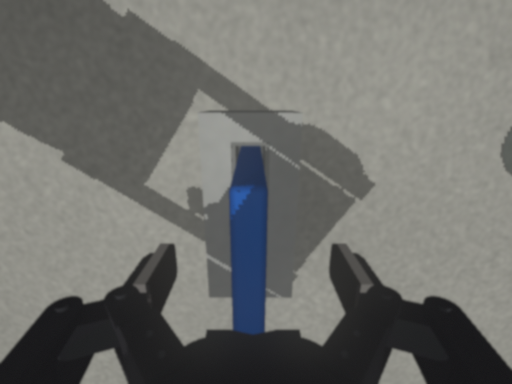

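The plate sits between the open fingers, at columns 232–268 with the fingers at 176 and 331. I close the gripper.

```bash
python3 -m crank '{"offset":[[0,0,0],[0,0,0],[0,0,0],[0,0,0],[0,0,0],[0,0,0],[0,0,0],[0,0,0]],"twist":[[0,0,0],[0,0,0],[0,0,0],[0,0,0],[0,0,0],[0,0,0],[0,0,0],[0,0,0]]}' 0
python3 - <<'E'
from h import *
p,r,s=pose();print(s['ft_torque'])
delta([.4514,-.3336,.23],mat(79.3))
E
```

```text
clock: 4.95
eef_pos: [0.4509, -0.3337, 0.0974]
tcp_rot: [0.77, 0.639, -0.0, 0.0]
contact_force: [-1.7, 0.5, 4.4]
grip_width: 0.0157
[ 0.07396971  0.51185752 -0.03072863]
off mm [   0.2    0.5 -132.6] twist [-0.   0.   0.1]
```

```bash
python3 -m crank '{"offset":[[0,0,-15],[0,0,-35],[0,0,-55],[0,0,-80],[0,0,-110],[0,0,-140],[0,0,-155],[0,0,-160]],"twist":[[0,0,0],[0,0,0],[0,0,0],[0,0,0],[0,0,0],[0,0,0],[0,0,0],[0,0,0]]}'
python3 - <<'E'
from h import *
p,r,s=pose();print(s['ft_torque'])
p=shot('wrist','w4')
delta([.60,.05,.27],mat(103.5))
E
```

```text
clock: 5.75
eef_pos: [0.4512, -0.3339, 0.2591]
tcp_rot: [0.77, 0.639, 0.0, 0.001]
contact_force: [-0.5, 0.5, -2.8]
grip_width: 0.0156
[0.00068333 0.03474176 0.06693352]
off mm [404.6  75.6 -11.8] twist [  0.1   0.1 -24.1]
```

View pics/w4.png

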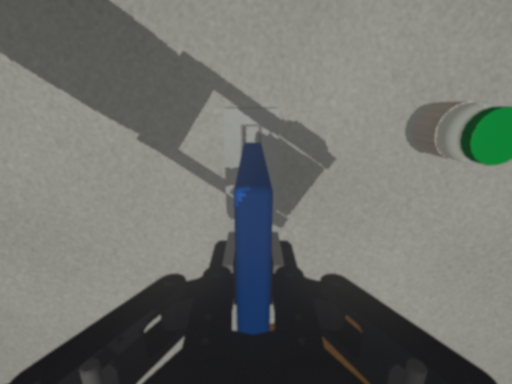

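```bash
python3 - <<'E'
from h import *
delta([.697,-.13,.27],mat(103.5))
E
python3 -m crank '{"offset":[[30,-10,0],[70,-40,-5],[110,-80,-10],[150,-120,-10],[190,-155,-11],[230,-190,-11],[245,-204,-11],[245,-204,-11]],"twist":[[0,0,-3],[0,0,-6],[0,0,-10],[0,0,-14],[0,0,-18],[0,0,-22],[0,0,-24],[0,0,-24]]}'
python3 - <<'E'
from h import *
import pickle
delta([.697,-.13,.27],mat(103.5))
p=shot('wrist','w5');pickle.dump((p,pose()[0],pose()[1].as_quat()),open('w5.pkl','wb'))
E
```

```text
off mm [245.6 204.1 -11.5] twist [  0.1   0.1 -24.1]
clock: 6.6
eef_pos: [0.2936, -0.0524, 0.2676]
tcp_rot: [0.618, 0.786, 0.0, 0.0]
contact_force: [0.3, -0.8, -2.3]
grip_width: 0.015
off mm [-170.3  373.9   -2.2] twist [ 0.  -0.   0.1]
```

View pics/w5.png

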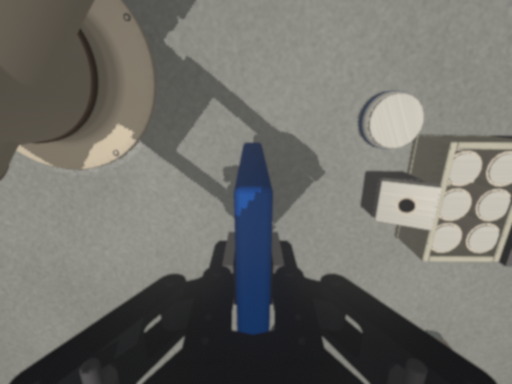

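I got the y sign wrong, having written the rows before reading the result. No harm came of it, and it gave a useful view of the spot at (406,206). I correct the move now.

```bash
python3 -m crank '{"offset":[[-15,40,0],[-35,88,0],[-55,136,0],[-80,180,0],[-100,225,0],[-125,270,0],[-148,315,0],[-168,355,0]],"twist":[[0,0,0],[0,0,0],[0,0,0],[0,0,0],[0,0,0],[0,0,0],[0,0,0],[0,0,0]]}'
python3 - <<'E'
from h import *
import pickle
p=shot('wrist','w6');pickle.dump((p,pose()[0],pose()[1].as_quat()),open('w6.pkl','wb'))
delta([.697,-.13,.27],mat(103.5))
E
```

```text
clock: 7.45
eef_pos: [0.6813, -0.138, 0.2655]
tcp_rot: [0.62, 0.784, -0.0, -0.001]
contact_force: [0.4, 1.1, -2.3]
grip_width: 0.0156
off mm [ 7.3 11.8 -9.3] twist [-0.3 -0.2 -0.2]
```

View pics/w6.png

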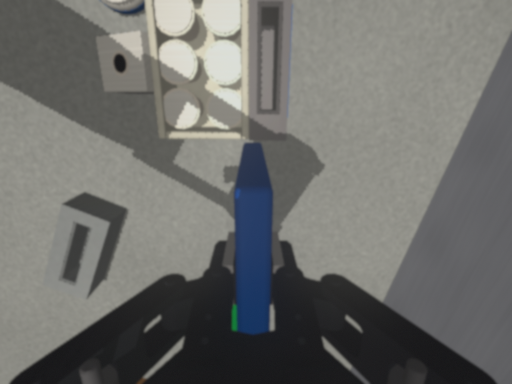

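```bash
python3 - <<'E'
import cv2
i=cv2.imread('pics/w6.png')[0:150,200:340]; cv2.imwrite('pics/w6z.png',cv2.resize(i,None,fx=4,fy=4,interpolation=cv2.INTER_CUBIC))
E
```

```text
(no output)
```

View pics/w6z.png

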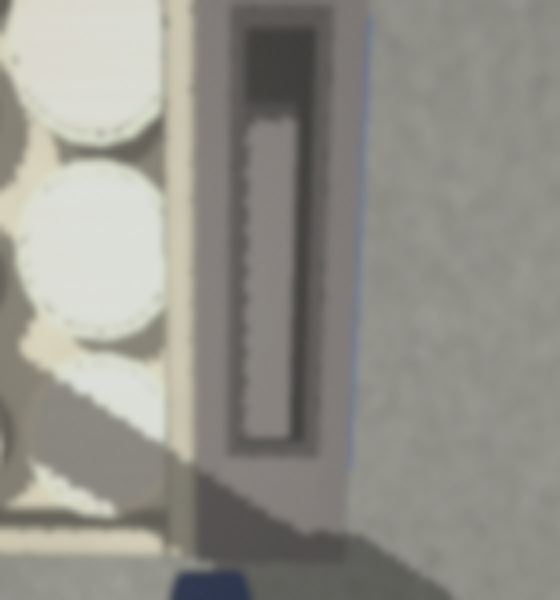

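```bash
cat > fit.py <<'E'
from h import *
def ana(p,u,z):
    P=np.array([onz(p,v,z) for v in u]); c=P.mean(0); d=(P[0]+P[1]-P[2]-P[3])/2
    print('c',c.round(4),'len',np.linalg.norm(d).round(4),'yaw',np.degrees(np.arctan2(d[1],d[0])).round(2),'w',np.linalg.norm(P[0]-P[1]).round(4),np.linalg.norm(P[2]-P[3]).round(4))
E
python3 - <<'E'
from fit import *
import pickle
p,t,q=pickle.load(open('w6.pkl','rb'))
Z=lambda L:[(200+a/4-.375,b/4-.375) for a,b in L]
ana(p,Z([(231,7),(333,7),(319,455),(228,455)]),.09)
ana(p,Z([(247,27),(316,27),(305,440),(243,440)]),.086)
print(p['camera_matrix'])
# current TCP/plate
tt=t; print(tt, R.from_quat(q).as_matrix()[:,0])
# predicted plate top corners
Rm=R.from_quat(q)
for lx in (-50,50):
  for ly in (-8,8):
    print(lx,ly,proj(p,tt+Rm.apply([lx/1e3,ly/1e3,-.042])).round(1), 'bottom',proj(p,tt+Rm.apply([lx/1e3,ly/1e3,.088])).round(1))
E
```

```text
c [ 0.6709 -0.0135  0.09  ] len 0.109 yaw 103.19 w 0.0258 0.026
c [ 0.671 -0.013  0.086] len 0.1018 yaw 103.25 w 0.0178 0.0179
[[267.23969163   0.         252.7583631 ]
 [  0.         267.23969163 191.87841571]
 [  0.           0.           1.        ]]
[ 0.68718446 -0.13978823  0.26077933] [-0.22970655  0.97325493  0.00312012]
-50 -8 [[246.  367.7]] bottom [[248.6 244.3]]
-50 8 [[276.1 367.6]] bottom [[264.7 244.3]]
50 -8 [[244.1 189. ]] bottom [[248.1 143.1]]
50 8 [[282.8 189. ]] bottom [[266.4 143. ]]
```

```bash
python3 - <<'E'
from h import *
delta([.7006,-.1396,.265],mat(103.2)); print(pose()[2]['joint_vel'])
E
```

```text
off mm [-2.9 13.1 -4.3] twist [-0.3 -0.2  0.1]
[-0.00882626 -0.09596094  0.21677606 -0.00284098 -0.06316213 -0.01012076]
```

```bash
python3 -m crank '{"offset":[[-3,6,0],[-3,10,0],[-3,10,0],[-3,10,0],[-3,10,0],[-3,10,0],[-3,10,0],[-3,10,0]],"twist":[[0,0,0],[0,0,0],[0,0,0],[0,0,0],[0,0,0],[0,0,0],[0,0,0],[0,0,0]]}'
python3 - <<'E'
from fit import *
import pickle
st=pose()
p=shot('wrist','w7');pickle.dump((p,st[0],st[1].as_quat()),open('w7.pkl','wb'))
delta([.7006,-.1396,.265],mat(103.2)); print(pose()[2]['joint_vel'],st[0],pose()[0])
c,d=ray(p,(252.76,191.9)); print(st[1].inv().apply(c-st[0]),st[1].inv().apply(d))
for lx in (-50,50):
  for ly in (-8,8):
    print(lx,ly,proj(p,st[0]+st[1].apply([lx/1e3,ly/1e3,-.042])).round(1), 'bottom',proj(p,st[0]+st[1].apply([lx/1e3,ly/1e3,.088])).round(1))
i=p['img'][0:150,200:340]; cv2.imwrite('pics/w7z.png',cv2.resize(i,None,fx=4,fy=4,interpolation=cv2.INTER_CUBIC))
i=p['img'][130:345,200:310]; cv2.imwrite('pics/w7y.png',cv2.resize(i,None,fx=2.7,fy=2.7,interpolation=cv2.INTER_CUBIC))
E
```

```text
clock: 8.3
eef_pos: [0.6896, -0.137, 0.2686]
tcp_rot: [0.62, 0.785, 0.0, 0.0]
contact_force: [0.3, 0.6, -2.6]
grip_width: 0.0158
off mm [-5.  10.1  3.4] twist [ 0.  -0.   0.2]
[-0.0017738   0.00445168 -0.00122977  0.00120588  0.00081991  0.00087501] [ 0.68960142 -0.13703949  0.26856644] [ 0.68961876 -0.13708648  0.26840561]
[ 0.08068965  0.000791   -0.14237602] [-0.31741774  0.00155     0.94828454]
-50 -8 [[235.3 372. ]] bottom [[243.3 244.1]]
-50 8 [[266.6 371.9]] bottom [[259.8 244.1]]
50 -8 [[229.9 184.9]] bottom [[242.  140.4]]
50 8 [[270.7 184.9]] bottom [[260.7 140.3]]
```

View pics/w7z.png

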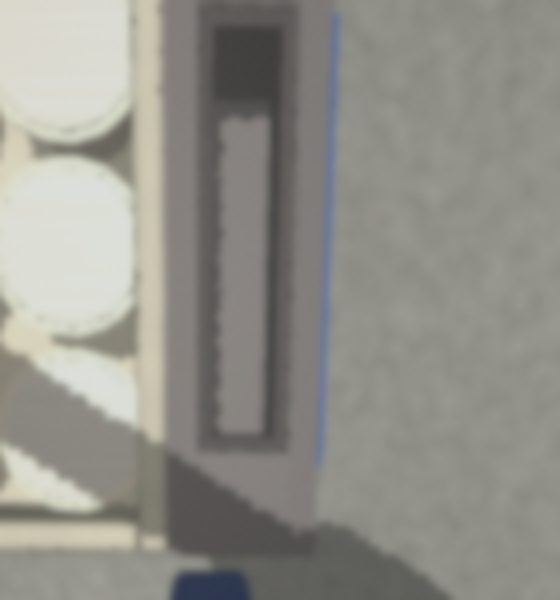

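View pics/w7y.png

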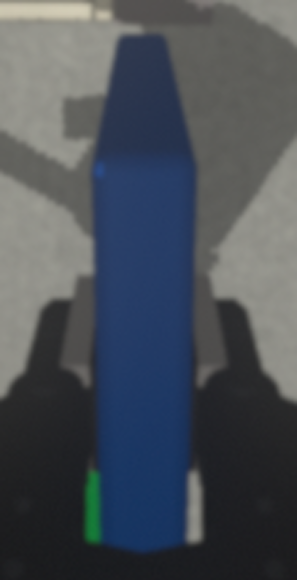

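```bash
python3 - <<'E'
from fit import *
import pickle
p,t,q=pickle.load(open('w7.pkl','rb')); r=R.from_quat(q)
Z=lambda L:[(200+a/4-.375,b/4-.375) for a,b in L]
ana(p,Z([(200,4),(300,4),(287,450),(197,450)]),.09)
ana(p,Z([(215,27),(282,27),(274,437),(213,437)]),.086)
for z,L in ((t[2]-.0874,[(118,37),(166,37)]),(t[2]+.042,[(94,160),(194,160),(94,330),(190,330)])):
  for a,b in L:
    X=onz(p,(200+a/2.7-.3,130+b/2.7-.3),z); print(r.inv().apply(X-t).round(4))
E
```

```text
c [ 0.6709 -0.0133  0.09  ] len 0.1092 yaw 102.79 w 0.0255 0.0259
c [ 0.6711 -0.0134  0.086 ] len 0.1019 yaw 103.15 w 0.0174 0.0177
[ 0.0475 -0.0068  0.0874]
[0.0475 0.0084 0.0874]
[ 0.0483 -0.0062 -0.042 ]
[ 0.0483  0.0084 -0.042 ]
[ 0.02   -0.0069 -0.042 ]
[ 0.02    0.0084 -0.042 ]
```

```bash
python3 - <<'E'
from h import *
delta([.6699,-.0121,.195],mat(103.1))
E
```

```text
off mm [126.2   9.7  73.4] twist [ 0.  -0.   0.3]
```

```bash
python3 -m crank '{"offset":[[30,4,0],[65,8,0],[100,10,0],[120,10,20],[126,10,45],[126,10,65],[126,10,73],[126,10,73]],"twist":[[0,0,0],[0,0,0],[0,0,0],[0,0,0.3],[0,0,0.3],[0,0,0.3],[0,0,0.3],[0,0,0.3]]}'
python3 - <<'E'
from fit import *
import pickle
delta([.6699,-.0121,.195],mat(103.1)); 
st=pose()
p=shot('wrist','w8');pickle.dump((p,st[0],st[1].as_quat()),open('w8.pkl','wb'))
i=p['img'][100:300,180:330]; cv2.imwrite('pics/w8z.png',cv2.resize(i,None,fx=3,fy=3,interpolation=cv2.INTER_CUBIC))
s=shot('side','s8'); i=s['img'][100:230,150:320]; cv2.imwrite('pics/s8z.png',cv2.resize(i,None,fx=4,fy=4,interpolation=cv2.INTER_CUBIC))
delta([.6699,-.0121,.195],mat(103.1)); 
E
```

```text
clock: 9.15
eef_pos: [0.67, -0.0123, 0.1945]
tcp_rot: [0.622, 0.783, -0.0, -0.001]
contact_force: [0.1, -0.4, -2.5]
grip_width: 0.0156
off mm [ 0.2 -0.1 -0.5] twist [-0.1 -0.  -0. ]
off mm [ 0.6 -0.7  1.4] twist [ 0.1  0.  -0.1]
```

View pics/w8z.png

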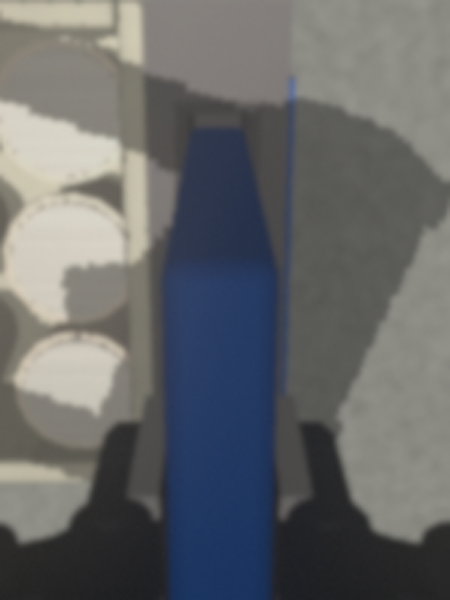

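View pics/s8z.png

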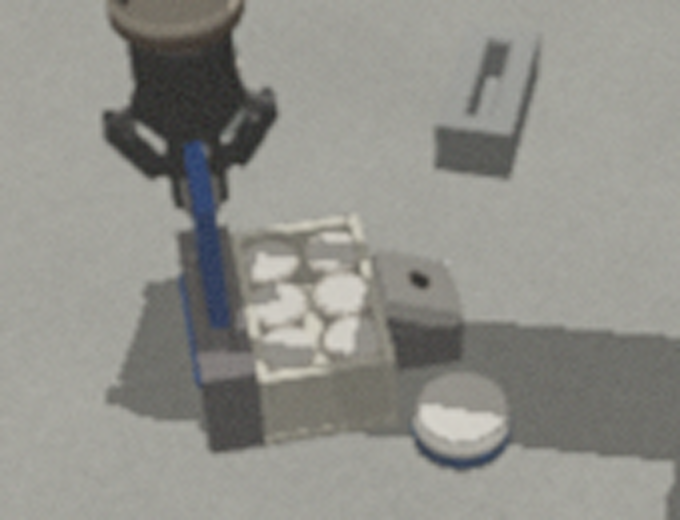

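The plate foot is centred across the mouth, with the plate at 218 and the mouth at 218.5 in the crop. I lower it in stages.

```bash
python3 -m crank '{"offset":[[0,0,4],[0,0,8],[0,0,12],[0,0,16],[0,0,20],[0,0,24],[0,0,28],[0,0,30]],"twist":[[0,0,0],[0,0,0],[0,0,0],[0,0,0],[0,0,0],[0,0,0],[0,0,0],[0,0,0]]}'
python3 - <<'E'
from fit import *
delta([.6699,-.0121,.103],mat(103.1)); print(pose()[2]['ft_torque'])
E
```

```text
clock: 10.05
eef_pos: [0.6702, -0.0121, 0.1647]
tcp_rot: [0.622, 0.783, -0.0, -0.0]
contact_force: [-0.0, -0.5, -2.4]
grip_width: 0.0154
off mm [ 0.1 -0.3 61.7] twist [-0. -0. -0.]
[ 0.01730145 -0.00406666 -0.02689517]
```

```bash
python3 -m crank '{"offset":[[0,0,6],[0,0,12],[0,0,18],[0,0,24],[0,0,30],[0,0,36],[0,0,42],[0,0,45]],"twist":[[0,0,0],[0,0,0],[0,0,0],[0,0,0],[0,0,0],[0,0,0],[0,0,0],[0,0,0]]}'
python3 - <<'E'
from fit import *
delta([.6699,-.0121,.1024],mat(103.1)); print(pose()[2]['ft_torque'])
E
```

```text
clock: 10.85
eef_pos: [0.6701, -0.0121, 0.1195]
tcp_rot: [0.622, 0.783, -0.0, -0.0]
contact_force: [-0.7, 0.1, -1.9]
grip_width: 0.0158
off mm [ 0.1 -0.2 17.1] twist [-0. -0. -0.]
[ 0.01271654  0.03532831 -0.05427123]
```

```bash
python3 -m crank '{"offset":[[0,0,4],[0,0,8],[0,0,11],[0,0,13],[0,0,15],[0,0,16],[0,0,17],[0,0,17]],"twist":[[0,0,0],[0,0,0],[0,0,0],[0,0,0],[0,0,0],[0,0,0],[0,0,0],[0,0,0]]}'
```

```text
clock: 11.65
eef_pos: [0.6703, -0.0121, 0.1033]
tcp_rot: [0.622, 0.783, 0.0, -0.0]
contact_force: [-0.1, -1.0, -1.8]
grip_width: 0.0154
```

```bash
python3 -m crank '{"offset":[[0,0,0.5],[0,0,1],[0,0,1.5],[0,0,1.5],[0,0,2],[0,0,2],[0,0,2],[0,0,2]],"twist":[[0,0,0],[0,0,0],[0,0,0],[0,0,0],[0,0,0],[0,0,0],[0,0,0],[0,0,0]]}'
```

```text
clock: 12.45
eef_pos: [0.6705, -0.0122, 0.1024]
tcp_rot: [0.622, 0.783, 0.0, 0.0]
contact_force: [-3.6, 1.3, 10.0]
grip_width: 0.015
```

Contact came at the expected height, with 10 N upward. I open the gripper fully.

```bash
python3 -m crank '{"offset":[[0,0,-0.5],[0,0,-1],[0,0,-1],[0,0,-1],[0,0,-1],[0,0,-1],[0,0,-1],[0,0,-1]],"twist":[[0,0,0],[0,0,0],[0,0,0],[0,0,0],[0,0,0],[0,0,0],[0,0,0],[0,0,0]]}' 85
python3 -m crank '{"offset":[[0,0,0],[0,0,-20],[0,0,-45],[0,0,-80],[0,0,-120],[0,0,-150],[0,0,-150],[0,0,-150]],"twist":[[0,0,0],[0,0,0],[0,0,0],[0,0,0],[0,0,0],[0,0,0],[0,0,0],[0,0,0]]}'
python3 - <<'E'
from fit import *
import pickle
p=shot('wrist','w9');st=pose();pickle.dump((p,st[0],st[1].as_quat()),open('w9.pkl','wb'))
s=shot('side','s9'); i=s['img'][100:230,150:320]; cv2.imwrite('pics/s9z.png',cv2.resize(i,None,fx=4,fy=4,interpolation=cv2.INTER_CUBIC))
E
```

```text
clock: 13.25
eef_pos: [0.6703, -0.0122, 0.1022]
tcp_rot: [0.622, 0.783, -0.0, -0.0]
contact_force: [-0.7, -0.1, -0.9]
grip_width: 0.0847
clock: 14.05
eef_pos: [0.6704, -0.0122, 0.2526]
tcp_rot: [0.622, 0.783, 0.0, 0.0]
contact_force: [-0.5, -0.4, -1.5]
grip_width: 0.085
```

View pics/w9.png

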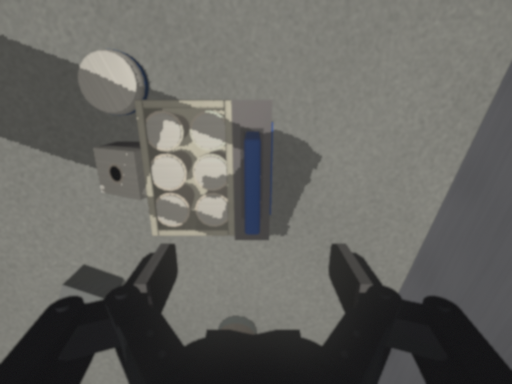

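View pics/s9z.png

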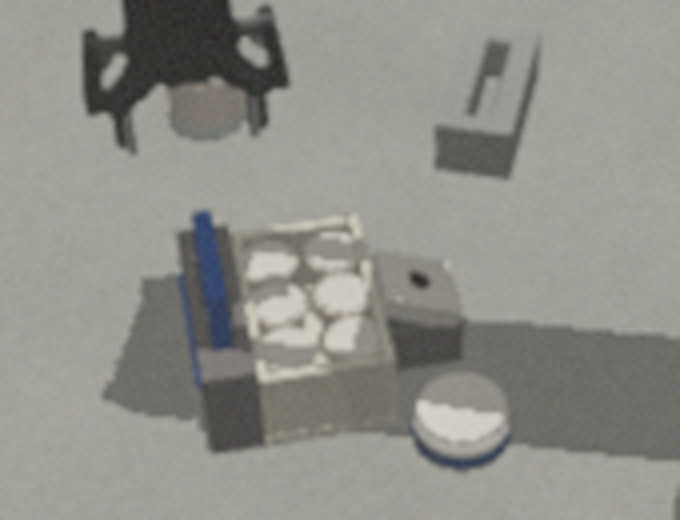

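The plate stands in the slot, from (252,135) to (252,233) in the wrist view, and the gripper is clear of it. Next I triangulate the spot from several wrist views and work out a viewing pose for the probe.

```bash
python3 - <<'E'
from fit import *
import pickle
obs=[]
for n,(u,v) in {'w5':(406,206),'w6':(120,63),'w7':(113,63),'w9':(115,173)}.items():
    p=pickle.load(open(n+'.pkl','rb'))[0]
    g=p['img'].max(2)[v-11:v+12,u-11:u+12]; 
    cv2.imwrite(f'pics/sp_{n}.png',cv2.resize(p['img'][v-35:v+36,u-35:u+36],None,fx=4,fy=4))
    m=(g<60).astype(np.uint8); k,l,st,c=cv2.connectedComponentsWithStats(m)
    j=1+np.argmax(st[1:,4]); uv=c[j]+(u-11,v-11); print(n,uv,st[j],onz(p,uv,.075))
    obs.append((p,uv))
print(tri(obs)); print(tri([obs[0],obs[3]]))
delta([.433,.33,.33],mat(20))
print(pose()[2]['q'])
E
```

```text
w5 [406.36263736 205.18681319] [ 6  6 12  9 91] [ 0.507828  -0.0524187  0.075    ]
w6 [119.48251748  62.88111888] [  5   3  11  17 143] [ 0.50706929 -0.05234212  0.075     ]
w7 [112.92361111  61.6875    ] [  6   2  11  17 144] [ 0.5072455  -0.05218662  0.075     ]
w9 [115.08571429 173.33333333] [  6   5  11  14 105] [ 0.50711197 -0.05232778  0.075     ]
(array([ 0.50740221, -0.05224196,  0.07554054]), [np.float64(6.027655722687767e-05), np.float64(0.00013270130612461864), np.float64(0.00010732626110229412), np.float64(0.00012166561263140017)])
(array([ 0.50738381, -0.05219272,  0.07560133]), [np.float64(8.35101723981613e-05), np.float64(8.351017239816552e-05)])
off mm [ 386.9 -153.6  -78.5] twist [-0.1  0.  83.1]
[-1.33013499e-01  3.48317387e-01  1.15367965e+00  1.14187759e-04
  1.64135211e+00 -3.61135444e-01]
```

```bash
python3 - <<'E'
import cv2,numpy as np
cv2.imwrite('pics/sp.png',np.hstack([cv2.imread(f'pics/sp_{n}.png') for n in ['w5','w9']]))
E
```

```text
(no output)
```

View pics/sp.png

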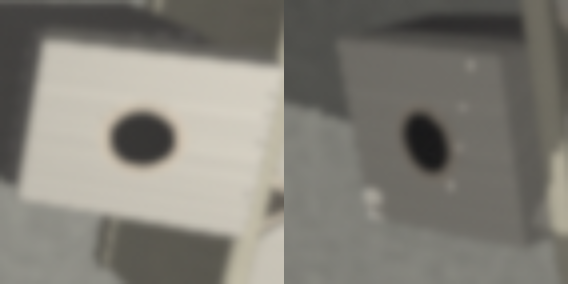

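The spot triangulates to (0.5073, −0.0522, 0.0755) with residuals of about 0.1 mm. Next is the probe view.

```bash
python3 - <<'E'
from h import *
delta([.433,.35,.33],mat(103))
E
```

```text
off mm [ 406.4 -149.1  -78.5] twist [-0.1 -0.   0.1]
```

```bash
python3 -m crank '{"offset":[[20,-8,-20],[65,-24,-45],[112,-41,-70],[159,-58,-78],[206,-75,-78],[253,-92,-78],[300,-110,-78],[347,-127,-78]],"twist":[[0,0,0],[0,0,0],[0,0,0],[0,0,0],[0,0,0],[0,0,0],[0,0,0],[0,0,0]]}'
python3 -m crank '{"offset":[[20,-7,0],[40,-15,0],[55,-20,0],[59,-22,0],[59,-22,0],[59,-22,0],[59,-22,0],[59,-22,0]],"twist":[[0,0,0],[0,0,0],[0,0,0],[0,0,0],[0,0,0],[0,0,0],[0,0,0],[0,0,0]]}'
python3 - <<'E'
from h import *
import pickle
st=pose();p=shot('wrist','w10');pickle.dump((p,st[0],st[1].as_quat()),open('w10.pkl','wb'))
E
```

```text
clock: 14.95
eef_pos: [0.4721, 0.2899, 0.3293]
tcp_rot: [0.622, 0.783, -0.001, -0.0]
contact_force: [1.2, 0.2, -0.3]
grip_width: 0.085
clock: 15.75
eef_pos: [0.4393, 0.3406, 0.3303]
tcp_rot: [0.622, 0.783, -0.0, -0.0]
contact_force: [-1.1, -0.7, 0.2]
grip_width: 0.085
```

View pics/w10.png

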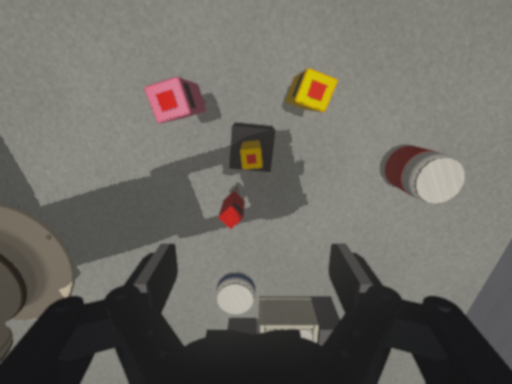

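```bash
python3 - <<'E'
import cv2
i=cv2.imread('pics/w10.png')[110:190,215:295]; cv2.imwrite('pics/w10z.png',cv2.resize(i,None,fx=7,fy=7,interpolation=cv2.INTER_CUBIC))
E
```

```text
(no output)
```

View pics/w10z.png

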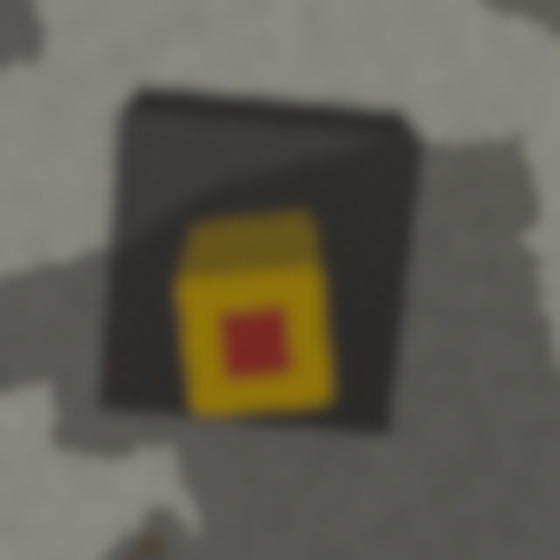

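```bash
python3 - <<'E'
from fit import *
import pickle
p,t,q=pickle.load(open('w10.pkl','rb'))
Z=lambda L:[(215+a/7-.43,110+b/7-.43) for a,b in L]
ana(p,Z([(178,278),(326,265),(336,405),(196,416)]),.145)
c=Z([(256,342)])[0]; print(onz(p,c,.145))
hc=Z([(125,93),(420,118),(388,432),(100,408)])
ana(p,hc[:],.075)
s=shot('scene');d=shot('side')
cs=(100+551/2.142857,80+345/2.142857); cd=(120+350/2.2222,60+451/2.2222)
print(tri([(p,c),(s,cs)]),tri([(p,c),(d,cd)]))
for n,uv,z in [('red',(231,217),.135),('big',(316,90),.19),('pink',(166,100),.2)]: print(n,onz(p,uv,z))
E
```

```text
c [0.4359 0.355  0.145 ] len 0.0251 yaw 108.61 w 0.026 0.0252
[0.43536088 0.3548639  0.145     ]
c [0.4351 0.3569 0.075 ] len 0.067 yaw 97.73 w 0.0612 0.063
(array([0.43500046, 0.35648817, 0.14736584]), [np.float64(0.0011647630687659368), np.float64(0.0011647630687657826)]) (array([0.4340331, 0.3548483, 0.1437982]), [np.float64(0.0013911632926950218), np.float64(0.0013911632926949962)])
red [0.42696643 0.26717621 0.135     ]
big [0.48077478 0.44495798 0.19      ]
pink [0.34036168 0.40284409 0.2       ]
```

```bash
python3 - <<'E'
from h import *
delta([.435,.3558,.093],mat(108))
E
```

```text
off mm [ 15.4  -0.6 237.4] twist [ 0. -0. -5.]
```

```bash
python3 -m crank '{"offset":[[15,-1,0],[15,-1,20],[15,-1,50],[15,-1,85],[15,-1,120],[15,-1,145],[15,-1,155],[15,-1,155]],"twist":[[0,0,-5],[0,0,-5],[0,0,-5],[0,0,-5],[0,0,-5],[0,0,-5],[0,0,-5],[0,0,-5]]}'
python3 - <<'E'
from h import *
import pickle
delta([.435,.3558,.093],mat(108))
st=pose();p=shot('wrist','w11');pickle.dump((p,st[0],st[1].as_quat()),open('w11.pkl','wb'))
E
```

```text
clock: 16.7
eef_pos: [0.4343, 0.3553, 0.1747]
tcp_rot: [0.587, 0.809, -0.001, -0.0]
contact_force: [0.3, 0.3, 0.1]
grip_width: 0.0849
off mm [ 0.3  0.9 81.7] twist [-0.1  0.   0.1]
```

View pics/w11.png

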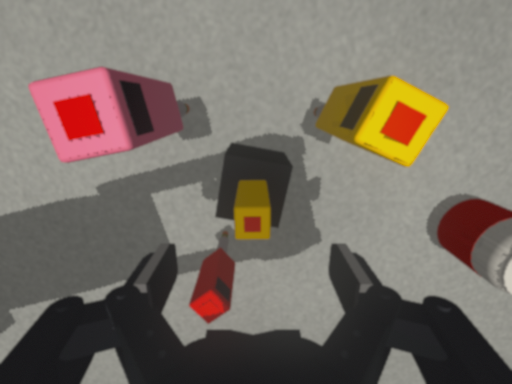

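```bash
python3 - <<'E'
from fit import *
import pickle
p,t,q=pickle.load(open('w11.pkl','rb'));r=R.from_quat(q)
m=cv2.inRange(cv2.cvtColor(p['img'],cv2.COLOR_BGR2HSV)[195:250,225:280],(20,150,120),(35,255,255)); 
ys,xs=np.nonzero(m); print(xs.min()+225,xs.max()+225,ys.min()+195,ys.max()+195)
for uv in [(252.5,224)]: X=onz(p,uv,.145);print(X,r.inv().apply(X-t))
i=p['img'][170:250,210:300]; cv2.imwrite('pics/w11z.png',cv2.resize(i,None,fx=6,fy=6,interpolation=cv2.INTER_CUBIC))
E
```

```text
234 269 206 238
[0.43532208 0.35464013 0.145     ] [-0.00091035  0.00079774  0.02965893]
```

View pics/w11z.png

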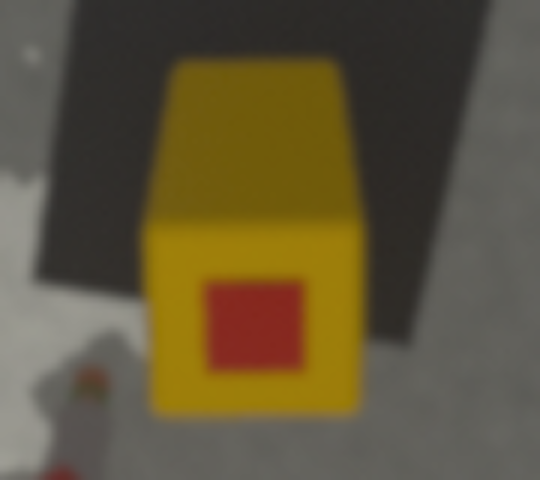

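```bash
python3 -m crank '{"offset":[[0,0,15],[0,0,32],[0,0,50],[0,0,65],[0,0,75],[0,0,81],[0,0,81],[0,0,81]],"twist":[[0,0,0],[0,0,0],[0,0,0],[0,0,0],[0,0,0],[0,0,0],[0,0,0],[0,0,0]]}'
python3 -m crank '{"offset":[[0,0,0],[0,0,0],[0,0,0],[0,0,0],[0,0,0],[0,0,0],[0,0,0],[0,0,0]],"twist":[[0,0,0],[0,0,0],[0,0,0],[0,0,0],[0,0,0],[0,0,0],[0,0,0],[0,0,0]]}' 0
python3 - <<'E'
from h import *
print(pose()[0],pose()[2]['ft_torque'])
p=shot('wrist','w12')
E
```

```text
clock: 17.55
eef_pos: [0.4348, 0.3557, 0.0949]
tcp_rot: [0.587, 0.809, 0.0, 0.0]
contact_force: [1.1, -0.1, -0.4]
grip_width: 0.0851
clock: 18.35
eef_pos: [0.4346, 0.3556, 0.0946]
tcp_rot: [0.587, 0.809, 0.0, 0.0]
contact_force: [-1.1, -0.7, 5.8]
grip_width: 0.0256
[0.43460618 0.35559768 0.09459562] [-0.1169775   0.16980905  0.00644246]
```

View pics/w12.png

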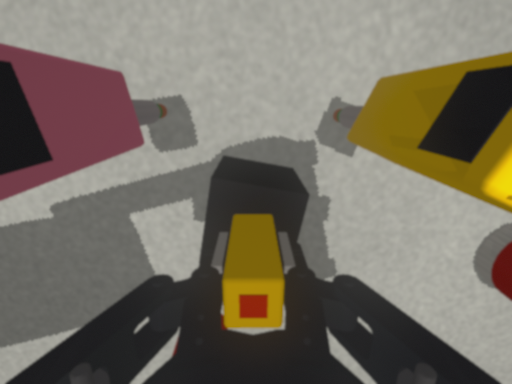

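The small yellow probe is gripped at a width of 25.6 mm. I lift it straight up.

```bash
python3 -m crank '{"offset":[[0,0,-10],[0,0,-30],[0,0,-55],[0,0,-85],[0,0,-120],[0,0,-150],[0,0,-165],[0,0,-165]],"twist":[[0,0,0],[0,0,0],[0,0,0],[0,0,0],[0,0,0],[0,0,0],[0,0,0],[0,0,0]]}'
python3 - <<'E'
from h import *
n=np.array([-np.sin(np.radians(25))*np.cos(np.radians(13.1)),-np.sin(np.radians(25))*np.sin(np.radians(13.1)),np.cos(np.radians(25))])
spot=np.array([.5073,-.0522,.0755])
z=-n; x=np.array([np.cos(np.radians(108)),np.sin(np.radians(108)),0]); x-=z*(x@z); x/=np.linalg.norm(x)
T=R.from_matrix(np.c_[x,np.cross(z,x),z]); print(T.as_quat())
print('standoff 40:',spot+n*(.0866+.04)); delta(spot+n*(.0866+.04),T)
p=shot('wrist','w13'); p=shot('scene','s13')
E
```

```text
clock: 19.2
eef_pos: [0.435, 0.3558, 0.2611]
tcp_rot: [0.587, 0.809, 0.001, 0.001]
contact_force: [0.6, 0.2, -2.0]
grip_width: 0.0254
[0.57699886 0.78754442 0.16416068 0.14105806]
standoff 40: [ 0.4551889  -0.06432663  0.19023857]
off mm [-405.7 -111.3   70.2] twist [-24.8  -2.1   0.5]
```

View pics/w13.png

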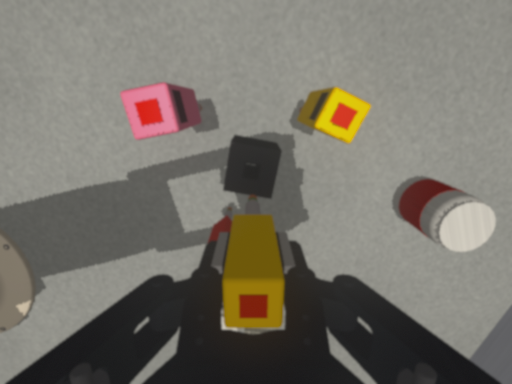

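View pics/s13.png

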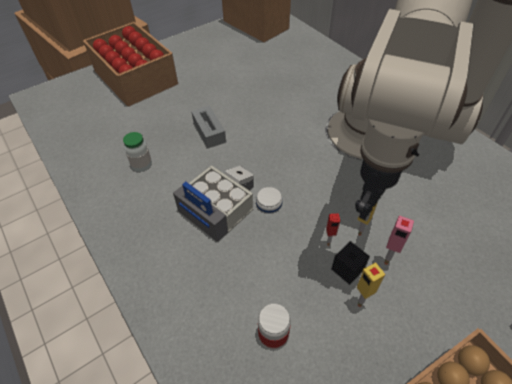

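```bash
python3 -m crank '{"offset":[[-20,-5,0],[-65,-18,0],[-112,-31,0],[-159,-44,0],[-206,-57,0],[-253,-70,5],[-300,-83,15],[-347,-96,25]],"twist":[[-3,0,0],[-6,-0.5,0],[-9,-1,0],[-12,-1,0],[-15,-1.5,0],[-18,-1.5,0.5],[-22,-2,0.5],[-24.8,-2.1,0.5]]}'
cat >> h.py <<'E'
n=np.array([-np.sin(np.radians(25))*np.cos(np.radians(13.1)),-np.sin(np.radians(25))*np.sin(np.radians(13.1)),np.cos(np.radians(25))])
spot=np.array([.5073,-.0522,.0755])
z=-n; x=np.array([np.cos(np.radians(108)),np.sin(np.radians(108)),0]); x-=z*(x@z); x/=np.linalg.norm(x)
T=R.from_matrix(np.c_[x,np.cross(z,x),z])
E
python3 - <<'E'
from h import *
delta(spot+n*(.0866+.04),T)
E
```

```text
clock: 20.1
eef_pos: [0.4493, 0.0194, 0.2372]
tcp_rot: [0.578, 0.789, 0.158, 0.135]
contact_force: [0.3, 0.1, -2.4]
grip_width: 0.0253
off mm [-80.2 -37.6  37.4] twist [-1.  -0.1  0. ]
```

```bash
python3 -m crank '{"offset":[[-25,-12,5],[-55,-25,15],[-75,-35,28],[-79,-38,37],[-79,-38,37],[-79,-38,37],[-79,-38,37],[-79,-38,37]],"twist":[[-0.5,0,0],[-0.5,0,0],[-0.5,0,0],[-0.5,0,0],[-0.5,0,0],[-0.5,0,0],[-0.5,0,0],[-0.5,0,0]]}'
python3 - <<'E'
from h import *
import pickle
delta(spot+n*(.0866+.04),T)
st=pose();p=shot('wrist','w14');pickle.dump((p,st[0],st[1].as_quat()),open('w14.pkl','wb'))
print('tip proj',proj(p,st[0]+st[1].apply([0,0,.0866])),'spot',proj(p,spot))
i=p['img'][90:290,160:350]; cv2.imwrite('pics/w14z.png',cv2.resize(i,None,fx=3,fy=3,interpolation=cv2.INTER_CUBIC))
s=shot('side','s14');i=s['img'][110:240,170:330]; cv2.imwrite('pics/s14z.png',cv2.resize(i,None,fx=4,fy=4,interpolation=cv2.INTER_CUBIC))
print('side tip',proj(s,st[0]+st[1].apply([0,0,.0866])),'spot',proj(s,spot))
E
```

```text
clock: 20.9
eef_pos: [0.4554, -0.0612, 0.1929]
tcp_rot: [0.577, 0.789, 0.161, 0.137]
contact_force: [0.5, -0.3, -1.3]
grip_width: 0.0255
off mm [-2.9 -2.1  2. ] twist [-0.5 -0.2  0.1]
tip proj [[251.71461194 196.12132262]] spot [[250.85694078 185.85336002]]
side tip [[258.93364995 161.25834504]] spot [[253.7956674 169.6230139]]
```

View pics/w14z.png

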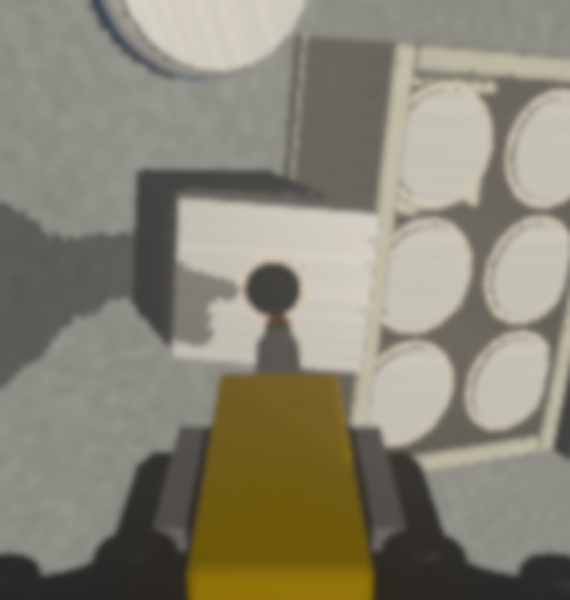

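View pics/s14z.png

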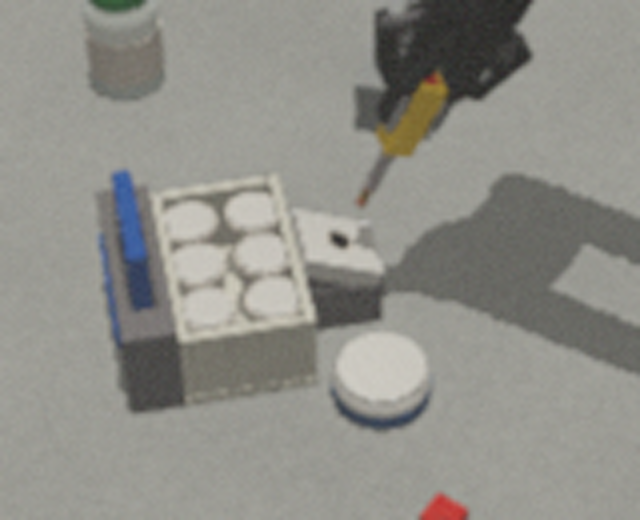

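The tip shows at (253,195) against a predicted (252,196). The spot also matches. I approach along the face normal.

```bash
python3 -m crank '{"offset":[[-3,-2,4],[-3,-2,9],[-3,-2,14],[-3,-2,19],[-3,-2,24],[-3,-2,29],[-3,-2,32],[-3,-2,34]],"twist":[[-0.5,0,0],[-0.5,-0.2,0],[-0.5,-0.2,0],[-0.5,-0.2,0],[-0.5,-0.2,0],[-0.5,-0.2,0],[-0.5,-0.2,0],[-0.5,-0.2,0]]}'
python3 - <<'E'
from h import *
delta(spot+n*(.0866),T)
st=pose();p=shot('wrist','w15')
print('tip proj',proj(p,st[0]+st[1].apply([0,0,.0866])),'spot',proj(p,spot))
i=p['img'][120:250,190:320]; cv2.imwrite('pics/w15z.png',cv2.resize(i,None,fx=4.5,fy=4.5,interpolation=cv2.INTER_CUBIC))
E
```

```text
clock: 21.8
eef_pos: [0.4681, -0.0619, 0.1603]
tcp_rot: [0.577, 0.788, 0.164, 0.141]
contact_force: [0.2, -0.9, -1.8]
grip_width: 0.0255
off mm [0.5 0.8 7.3] twist [-0.1  0.   0. ]
tip proj [[251.70515103 196.12860038]] spot [[252.66942749 192.96109253]]
```

View pics/w15z.png

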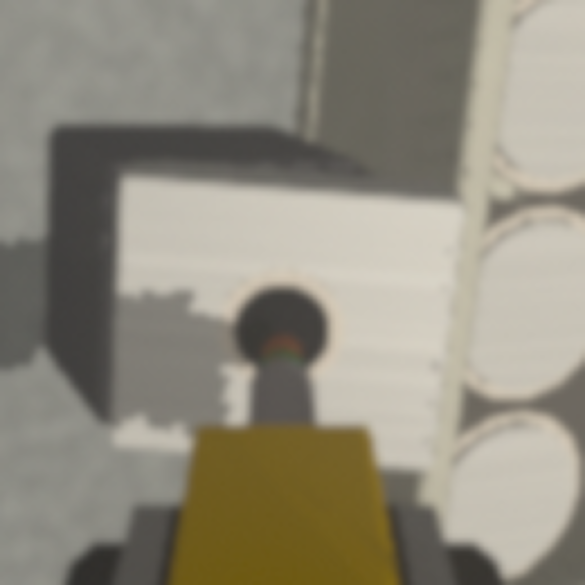

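```bash
python3 -m crank '{"offset":[[0.5,0.8,1.5],[0.5,0.8,3],[0.5,0.8,4.5],[0.5,0.8,6],[0.5,0.8,7.5],[0.5,0.8,9],[0.5,0.8,10.5],[0.5,0.8,12]],"twist":[[0,0,0],[0,0,0],[0,0,0],[0,0,0],[0,0,0],[0,0,0],[0,0,0],[0,0,0]]}'
python3 - <<'E'
from h import *
delta(spot+n*(.0866-.008),T)
f=[]
for k in range(3):
    st=pose();p=shot('wrist','w16'); f.append(pose()[2]['contact_force'])
print(np.mean(f,0), np.mean(f,0)@n)
i=p['img'][150:250,205:305]; cv2.imwrite('pics/w16z.png',cv2.resize(i,None,fx=6,fy=6,interpolation=cv2.INTER_CUBIC))
E
```

```text
clock: 22.65
eef_pos: [0.4736, -0.0602, 0.15]
tcp_rot: [0.577, 0.788, 0.164, 0.141]
contact_force: [-1.8, -0.2, 0.2]
grip_width: 0.0253
off mm [ 0.1 -0.1  3.6] twist [-0.  0.  0.]
[-0.37542878 -0.49282013  0.13672145] 0.32565147487551105
```

View pics/w16z.png

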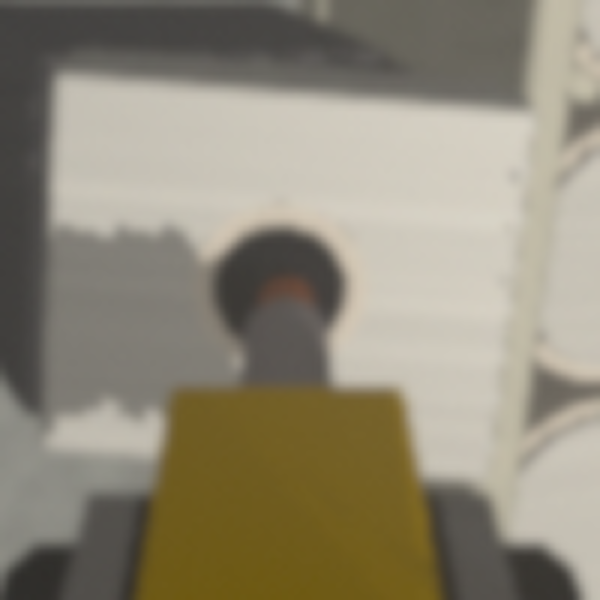

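The force along the normal rose by about 2 N, so the tip is roughly 4–5 mm in, as the geometry says. I advance the last 3.6 mm and adjust the lateral position a little.

```bash
python3 -m crank '{"offset":[[0,0,0.8],[0,0,1.6],[0,0,2.4],[0,0,3.2],[0,0,3.6],[0,0,3.6],[0,0,3.6],[0,0,3.6]],"twist":[[0,0,0],[0,0,0],[0,0,0],[0,0,0],[0,0,0],[0,0,0],[0,0,0],[0,0,0]]}'
python3 - <<'E'
from h import *
delta(spot+n*(.0866-.008),T)
f=[]
for k in range(6):
    p=shot('wrist','w17'); f.append(pose()[2]['contact_force'])
print(np.mean(f,0), np.mean(f,0)@n, np.std(f,0))
s=shot('side','s17');i=s['img'][110:240,170:330]; cv2.imwrite('pics/s17z.png',cv2.resize(i,None,fx=4,fy=4,interpolation=cv2.INTER_CUBIC))
i=p['img'][150:250,205:305]; cv2.imwrite('pics/w17z.png',cv2.resize(i,None,fx=6,fy=6,interpolation=cv2.INTER_CUBIC))
c=shot('scene','c17');i=c['img'][130:260,160:320]; cv2.imwrite('pics/c17z.png',cv2.resize(i,None,fx=4,fy=4,interpolation=cv2.INTER_CUBIC))
E
```

```text
clock: 23.6
eef_pos: [0.475, -0.0598, 0.1469]
tcp_rot: [0.577, 0.788, 0.164, 0.141]
contact_force: [-1.4, -0.6, 0.0]
grip_width: 0.0254
off mm [ 0.1 -0.1  0.1] twist [-0.  0.  0.]
[-1.54218579 -0.43519919  0.95732182] 1.544109195104325 [0.43969398 0.5146091  0.32609071]
```

View pics/w17z.png

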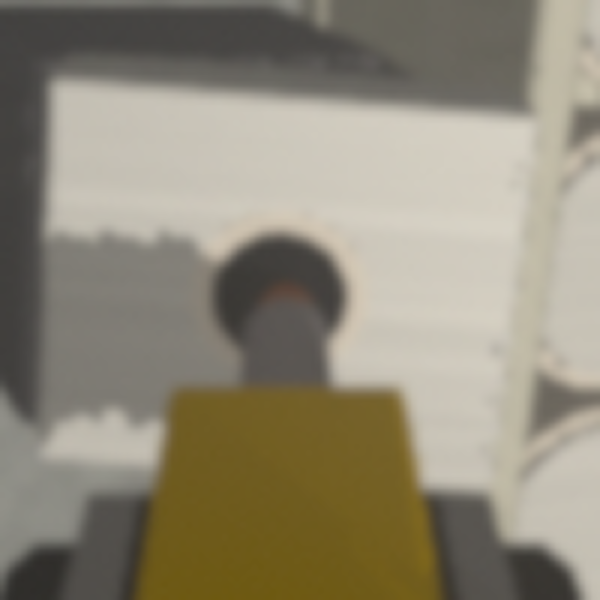

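View pics/s17z.png

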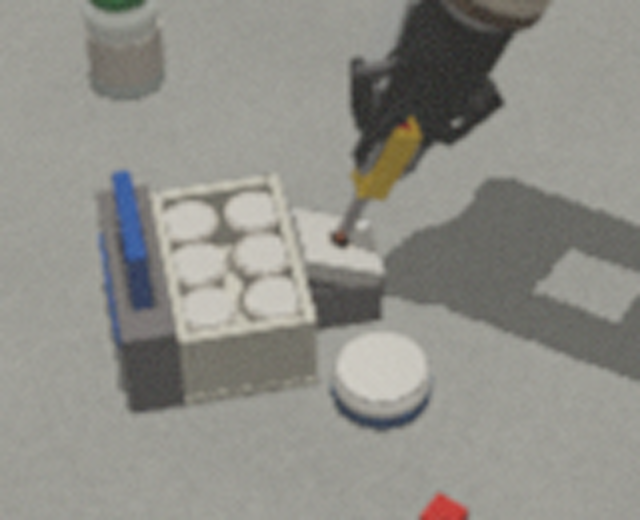

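View pics/c17z.png

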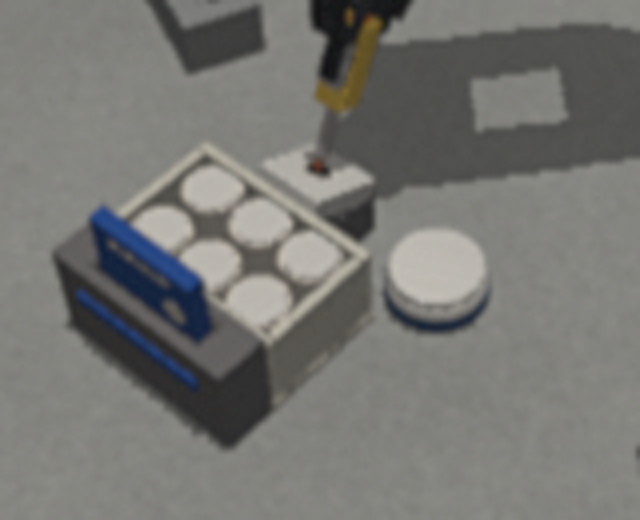

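The tip sits on the spot in all three views. The force along the normal is about 3.1 N above the free-hanging reading, which is half travel. I hand in.

```bash
python3 - <<'E'
from h import *
st=pose()[2]; print(st['clock'],np.abs(st['joint_vel']).max(),st['grip_width'],st['contact_force'])
print(manip.job_done())
E
```

```text
24.0 0.001557921229945866 0.025571019658915162 [-2.06528635 -0.90481948  1.03080534]
the job is handed in; nothing more can be done
None
```

I carried out both parts and handed the job in at 24.0 s, still holding the thermometer on the spot. The hand-in reports no verdict.

- **Cold plate:** I lowered it slowly into the carrier slot until it touched the floor at the expected height, with about 10 N. I then released it and backed away. The later side and scene pictures show it upright in the slot and free of the gripper.
- **Thermometer:** I took the small yellow one from the black holder and pressed it square to the test face along its normal.
    - **Position:** The tool was within 0.2 mm of the computed pose. The wrist, side and scene views all show the tip on the black spot.
    - **Push:** The force along the normal was about 3.1 N above the free-hanging reading. That matches the tip being about 8 mm in by position.
    - **Steadiness:** The arm was still, with a grip width of 25.6 mm.
- **Bystanders:** The arm never went near the tins or the jar, and they look unmoved in the pictures. I did not measure their positions again.

**Checks that failed or fell short:**
- I typed one move with the wrong sign while carrying the plate. It passed through clear air and touched nothing.
- The green band could not be used as a check at the end, because the shaft hid it. The half-way depth therefore rests on the force and the position.
- The wrist camera showed a steady offset of about 1 mm, within its stated calibration, which I allowed for.

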